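# Line up the spice jar, then open the mill's cap of unknown thread and hold it up

### The job

Get ready to grind spices into jars: first stand the loose spice jar upright in the middle of the rack, in line between the two jars there without touching them, and let go of it. Then take the knobbed cap off the spice mill: it has a quick thread, and nobody knows whether it is left- or right-handed, so try it both ways, turn it about a quarter turn the way that gives, and lift it straight off. Finish still holding the cap level in the air, at least 8 cm above where it sat; do not push the tape, slim tin or scraper aside.

Things in the scene. Friction and masses are not known exactly. Their poses are not given: they have to be found in the camera images.
- spice_2: the loose glass spice jar with a green lid, 46 mm diameter, 106 mm tall, 0.08 to 0.14 kg, standing on the worktop in front of the robot; origin at the centre of its underside, z up
- spice_0: an equal spice jar (46 mm diameter, 106 mm tall) standing in the rack toward the rack's +y end, about 63 mm from its middle; origin at the centre of its underside
- spice_1: an equal spice jar standing in the rack toward the rack's -y end, about 63 mm from its middle; origin at the centre of its underside
- rack: low beech spice rack, fixed, on the robot's right: 85 mm deep (x), 246 mm long (y). Origin at the middle of its underside. Jars stand on its board, whose top is 18 mm above the origin; lips along both long sides rise to 28 mm and leave 71 mm between them, end cheeks rise to 42 mm. The three jars' line is the rack's y axis (x = 0); the free place is the middle
- mill: white electric spice mill, fixed, on the robot's left: a round pot of 92 mm diameter, 100 mm tall, with the capped filling neck on top, and behind it (its +x side, from x = 62 to 162 mm, 104 mm wide) a motor housing 132 mm high. Origin under the pot's axis on the worktop, z up
- cap: the mill's loose black screw cap, 60 g: round, 58 mm diameter, 32 mm high, with a round ribbed knob of 26 mm diameter on top, from 32 to 62 mm above the origin, and a small pointer ridge beside it on the cap's -x side. Origin on its axis at the skirt's underside, z up; closed it lies 103 mm above the worktop on the mill's z axis, its axes parallel to the mill's within about 0.05 rad
- cap_knob (a point): middle of the cap's knob, 46 mm above the cap's origin, same axes. The quick thread's hand is drawn anew each start and cannot be seen: one way the cap stops dead within about 0.2 rad and the fingers then slip round the knob, the other way it turns freely without rising
- neck (a point): middle of the neck's top end, 129 mm above the worktop, fixed to the mill, 26 mm inside the closed cap. The cap is free to lift straight off once turned more than 0.95 rad (54 degrees) from closed in the giving direction; a second stop ends the turn near 1.85 rad. Before 0.95 rad the cap rises only 2 to 3 mm
- tape: bystander: roll of masking tape lying flat, 96 mm diameter, 25 mm high, origin at the centre of its underside
- silver_tin: bystander: slim plain metal tin, 36 mm diameter, 60 mm tall, standing near the front edge before the rack, origin at the centre of its underside
- scraper: bystander: purple-handled scraper 31x152x23 mm lying at the left front, origin at the centre of its underside
Mind the look-alikes: they are no part of the job. What is shaped like the spice_0 but turquoise or yellow is not meant.

How it is judged:
By the outcome, as a careful person would: the job done as asked, in the order asked, and still so for the second after the job is handed in, while the arm keeps its last pose, push and grip.
It also fails if it takes over 64 s, if anything falls off the work surface, if the arm or the gripper's body presses on something with over 40 N, if the wrist force passes 120 N, or if a joint passes its speed limit or range.

### The arm

A 6-joint arm with a two-finger parallel gripper is mounted at the origin on a cart in front of the work surface, level with it; the furniture and walls round the work are solid. World frame = base frame: x ahead of the robot, y to its left, z up, the work surface at z = 0. Lengths are in m, angles in rad, forces in N, time in s.
With the tool pointing down it reaches from about 0.25 to 0.725 m from the base axis. Payload 9.7 kg.
Tool frame: the origin (TCP) lies midway between the tips of the shut fingers; the grasp point (between the pads) lies 19 mm behind it; z points along the fingers, y is the line along which they close (so a half turn about z gives the same grasp; the last joint's range is limited). The gripper opens to 85 mm and grips with 20 to 120 N. Pads are 22 mm wide; open, the fingers measure 114 mm over their backs; the gripper's body (76 mm by 85 mm) begins 54 mm behind the grasp point. The pads swing forward as they close: fully open they stand 13 mm farther back than shut.
Start: joints at [1.197, 0.087, 0.176, 1.66, 0, 1.571], TCP at [0.201, 0.512, 0.202] pointing down, gripper open.
Joint ranges: [-3.13, 3.13], [-0.85, 1.81], [-1.15, 1.24], [-2.2, 2.28], [-1.44, 1.52], [-3.14, 3.14]. Speed limits (rad/s): [2.22, 2.22, 2.57, 3.14, 3.14, 3.14].

### API

Orientations are given as a 3x3 rotation matrix whose columns are the frame's x, y, z axes.
In Python, from bench import env, vision, ticket gives the robot as it stands. Calls block until the motion is done:
- env.move_pose(position, orientation): joint-space move of the TCP to a pose.
- env.move_l(position, velocity=0.15, frame=None, f_stop=None): straight line of the TCP; frame=None keeps the orientation; velocity is the mean speed in m/s. With f_stop (N) it stops when the force on the tool has changed by that much, and returns True; else False.
- env.movej(angles): joint-space move.
- env.command_gripper(opening): opening from 0.0 (shut) to 1.0 (fully open); the grip force is fixed at half the most; returns when the fingers have stopped.
- env.sleep(seconds).
- env.ik(position, orientation): joint angles nearest the present ones, or None.
- vision.snapshot(name): name is "scene" or "top" or "wrist"; returns (picture, depth): 400x640x3 uint8, red, green, blue; 400x640 float32, m along the optical axis (not along the pixel's ray), 0 where there is no reading.
- vision.camera_info(name): a dict with "fovy" (degrees; the focal length in pixels is half the picture's height over the tangent of half this angle, whatever the lens; pixels are square), "cx", "cy" (the principal point, pixels), "rvec" (rotation vector, rad) and "tvec" (3), from world to camera coordinates, as OpenCV has them. Camera axes: x right, y down, z forward; pixel columns grow to the right and rows downward; lengths in m; the calibration is good to about 2 mm. A picture is of the moment at which its call begins: read the wrist's pose just before it. camera_info takes no time and is no camera call; for the wrist camera it gives the pose at the moment of the call.
A pose or a line that the arm cannot do raises env.PlanningError and nothing moves.
- ticket.finish_job(): hands the job in; it is judged then, once.
Readings, each from a call of its own:
- env.current_clock(): time.
- env.current_q(): joint angles.
- env.current_joint_vel(): joint speeds.
- env.current_tau(): joint torques, N m.
- env.current_ee_pos(): TCP position.
- env.current_eef_rot(): TCP orientation.
- env.current_force(): force on the tool from outside, world axes, zero at the start.
- env.current_ft_torque(): the same for the moment, N m.
- env.current_width(): opening from 0.0 (shut) to 1.0 (fully open).
- env.current_gripper_force(): force on a finger pad.
Only numpy, scipy, OpenCV 4.12 (cv2) and the standard library are available. Lean on these libraries where they do the work, as an engineer would, in place of code of your own. Each camera call takes 0.05 s, during which the arm holds its last target. There are 200 camera calls.

## Working session

There is one attempt and no reset: what is moved stays moved. The work goes in short steps, each a Python script; the robot and the scene stay as the last script left them, time stands still between calls to the robot, and variables do not carry over. Pictures are saved under pics/ and viewed, at most 10 in all, crops included, and the job is handed in when it is done.

```bash
mkdir -p pics; ls; cat > h.py <<'E'
import numpy as np, cv2
from bench import env, vision, ticket
def cam(n):
    c=vision.camera_info(n); R=cv2.Rodrigues(np.array(c["rvec"],float))[0]; t=np.array(c["tvec"],float).ravel()
    return 200/np.tan(np.radians(c["fovy"])/2),c["cx"],c["cy"],R,t
def shot(n,f=None):
    C=cam(n); im,d=vision.snapshot(n)
    if f: cv2.imwrite("pics/"+f,im[:,:,::-1])
    return im,d,cloud(d,C)
def cloud(d,C):
    f,cx,cy,R,t=C; v,u=np.mgrid[:d.shape[0],:d.shape[1]]
    P=np.stack([(u-cx)/f*d,(v-cy)/f*d,d],-1)
    P=(P-t)@R; P[d<=0]=np.nan
    return P
def down(a):  # tool down, closing line y at angle a from world x
    y=np.array([np.cos(a),np.sin(a),0]); z=np.array([0,0,-1.]); return np.stack([np.cross(y,z),y,z],1)
E
python3 - <<'E'
from h import *
for n in("top","scene"):
    im,d,P=shot(n,n+"0.png"); np.savez("pics/"+n,im=im,d=d,P=P)
    c=vision.camera_info(n);print(n,c,(d>0).mean())
print(env.current_eef_rot(),env.current_clock())
E
```

```text
pics
top {'fovy': 42.723654375667515, 'cx': 313.85734271399014, 'cy': 198.5345140422659, 'rvec': array([ 2.07739664, -2.14362424,  0.0969734 ]), 'tvec': array([0.08442322, 0.51756441, 1.48816625])} 0.9961171875
scene {'fovy': 43.48154077651643, 'cx': 316.4024443193171, 'cy': 198.01263048453166, 'rvec': array([ 2.04143098, -0.84652428,  0.43427231]), 'tvec': array([-0.3256472 ,  0.33662325,  1.57744247])} 0.9959609375
[[-9.30955765e-01  3.65131737e-01 -4.22906480e-04]
 [ 3.65131982e-01  9.30955103e-01 -1.10983055e-03]
 [-1.15274133e-05 -1.18761983e-03 -9.99999295e-01]] 0.1
```

View pics/top0.png

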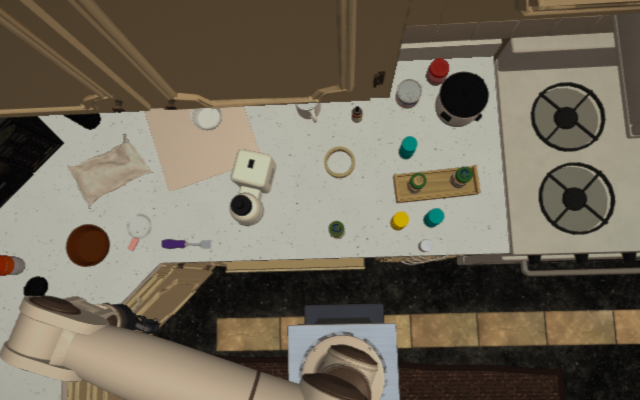

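View pics/scene0.png

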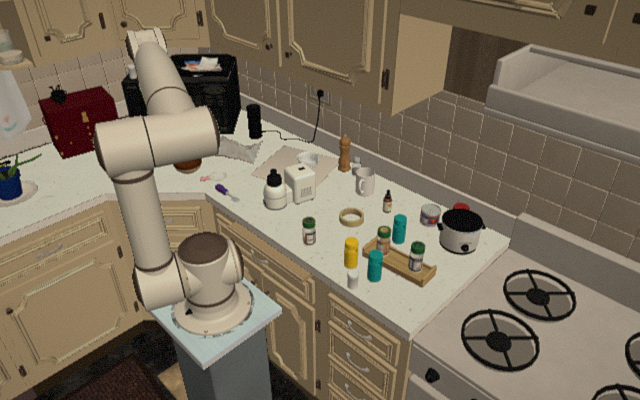

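The top view shows the loose jar at (336,229), rack jars at (417,181) and (463,176), the mill cap at (240,206), the tape at (339,162), the tin at (425,245), and look-alikes at (400,220), (434,217) and (408,147). The scene view agrees. Next I locate them from depth.

```bash
python3 - <<'E'
from h import *
for n in("top","scene"):
    D=np.load(f"pics/{n}.npz");P=D["P"];
    G=np.load("pics/top.npz")["P"]
    C={k:G[v,u] for k,(u,v) in dict(jar=(336,229),s0=(417,181),s1=(463,176),cap=(240,206),yel=(400,220),turq=(434,217),tur2=(408,147),tin=(425,245)).items()}
    X=P.reshape(-1,3);X=X[np.isfinite(X).all(1)]
    print(n)
    for k,c in C.items():
        m=X[(np.hypot(*(X[:,:2]-c[:2]).T)<.045)&(X[:,2]>.05)&(X[:,2]<.2)]
        zt=np.percentile(m[:,2],97); t=m[m[:,2]>zt-.012]
        (x,y),r=cv2.minEnclosingCircle(t[:,:2].astype(np.float32))
        print(k,c.round(3),"ztop",zt.round(3),"ctr",np.round([x,y,r],4),t[:,:2].mean(0).round(4),len(t))
    if n=="top":
        m=D["im"].astype(int); sub=np.zeros(P.shape[:2],bool); sub[155:210,385:490]=1
        sel=sub&(P[...,2]>.010)&(P[...,2]<.05)
        r=cv2.minAreaRect(P[sel][:,:2].astype(np.float32));print("rack",r,np.percentile(P[sel][:,2],[5,50,95]))
        sub[:]=0;sub[140:200,225:285]=1;sel=sub&(P[...,2]>.115)&(P[...,2]<.145)
        r=cv2.minAreaRect(P[sel][:,:2].astype(np.float32));print("housing",r)
        sub[:]=0;sub[140:185,320:360]=1;sel=sub&(P[...,2]>.012);print("tape",P[sel].mean(0))
        sel=(P[...,2]<.005)&(P[...,2]>-.02);print("table z",np.median(P[130:250,280:380,2]))
print(env.ik(np.array([.4,0,.2]),down(0)) is not None)
E
```

```text
top
jar [0.42  0.004 0.107] ztop 0.112 ctr [0.4225 0.005  0.0225] [0.423  0.0045] 195
s0 [ 0.547 -0.229  0.123] ztop 0.129 ctr [ 0.5491 -0.2307  0.0227] [ 0.5491 -0.2303] 201
s1 [ 0.556 -0.356  0.125] ztop 0.13 ctr [ 0.5621 -0.3592  0.0241] [ 0.5613 -0.3596] 200
cap [0.487 0.265 0.17 ] ztop 0.167 ctr [0.4967 0.2738 0.0137] [0.4962 0.2731] 77
yel [ 0.439 -0.176  0.117] ztop 0.111 ctr [ 0.4435 -0.1789  0.0224] [ 0.443  -0.1785] 195
turq [ 0.445 -0.273  0.105] ztop 0.111 ctr [ 0.4493 -0.2774  0.0223] [ 0.4494 -0.2772] 199
tur2 [ 0.649 -0.211  0.11 ] ztop 0.111 ctr [ 0.6614 -0.2133  0.0236] [ 0.6612 -0.2145] 185
tin [ 0.37  -0.25   0.059] ztop 0.065 ctr [ 0.3705 -0.2521  0.0183] [ 0.3707 -0.2515] 120
rack ((0.5809613466262817, -0.3022817373275757), (0.1439887434244156, 0.29881271719932556), 2.875730276107788) [0.01287455 0.02056715 0.0428447 ]
housing ((0.5800392031669617, 0.2514522969722748), (0.10550373047590256, 0.15315692126750946), 75.75357818603516)
tape [ 0.63521522 -0.01035061  0.02359942]
table z nan
scene
jar [0.42  0.004 0.107] ztop 0.108 ctr [0.4207 0.0006 0.0253] [ 0.4192 -0.0016] 100
s0 [ 0.547 -0.229  0.123] ztop 0.126 ctr [ 0.5502 -0.2356  0.0274] [ 0.5455 -0.2363] 111
s1 [ 0.556 -0.356  0.125] ztop 0.125 ctr [ 0.5594 -0.3625  0.0255] [ 0.557  -0.3654] 127
cap [0.487 0.265 0.17 ] ztop 0.162 ctr [0.4889 0.2712 0.0175] [0.4917 0.2663] 39
yel [ 0.439 -0.176  0.117] ztop 0.108 ctr [ 0.44   -0.1813  0.0254] [ 0.4392 -0.1843] 111
turq [ 0.445 -0.273  0.105] ztop 0.107 ctr [ 0.4501 -0.2817  0.0263] [ 0.4456 -0.283 ] 126
tur2 [ 0.649 -0.211  0.11 ] ztop 0.108 ctr [ 0.6561 -0.2178  0.0253] [ 0.6571 -0.22  ] 92
tin [ 0.37  -0.25   0.059] ztop 0.063 ctr [ 0.3663 -0.2566  0.0194] [ 0.3672 -0.2581] 80
True
```

```bash
cat >> h.py <<'E'
def go(p,a,lin=False,v=.15,**k):
    "tool-down pose; picks the half-turn with the smaller joint move"
    p=np.array(p,float); q0=env.current_q()
    c=[(np.abs(np.array(q)-q0).max(),b) for b in(a,a+np.pi) for q in[env.ik(p,down(b))] if q is not None]
    b=min(c)[1]
    if lin: return env.move_l(p,velocity=v,frame=down(b),**k)
    env.move_pose(p,down(b))
def top(P,c,rad=.045,zlo=.05,zhi=.2):
    X=P.reshape(-1,3);X=X[np.isfinite(X).all(1)]
    m=X[(np.hypot(*(X[:,:2]-c).T)<rad)&(X[:,2]>zlo)&(X[:,2]<zhi)]
    zt=np.percentile(m[:,2],90); t=m[m[:,2]>zt-.008]
    (x,y),r=cv2.minEnclosingCircle(t[:,:2].astype(np.float32))
    return np.round([x,y,r,zt],4),t.mean(0).round(4),len(t)
E
python3 - <<'E'
from h import *
go([.48,-.295,.36],.1); im,d,P=shot("wrist","w_rack.png"); np.savez("pics/wr",P=P)
print(env.current_clock(),env.current_q().round(2) if hasattr(env.current_q(),'round') else env.current_q())
for c in([.549,-.231],[.5615,-.359]):
    try: print(top(P,np.array(c)))
    except Exception as e: print(e)
go([.39,.004,.30],.1); im,d,P=shot("wrist")
print(env.current_clock(),env.current_q());
print(top(P,np.array([.422,.004])))
E
```

```text
3.1917 [-0.55  0.26  0.7   2.01  0.    0.92]
(array([ 0.5511, -0.2311,  0.0224,  0.1245]), array([ 0.5506, -0.2308,  0.1233]), 798)
(array([ 0.5642, -0.3601,  0.0227,  0.1244]), array([ 0.5634, -0.3589,  0.1233]), 648)
4.45 [ 8.86561358e-03 -2.25482183e-01  7.72269285e-02  1.87325765e+00
 -1.64613817e-04  1.48047047e+00]
(array([0.4244, 0.0045, 0.0229, 0.1065]), array([0.4243, 0.0053, 0.1054]), 881)
```

View pics/w_rack.png

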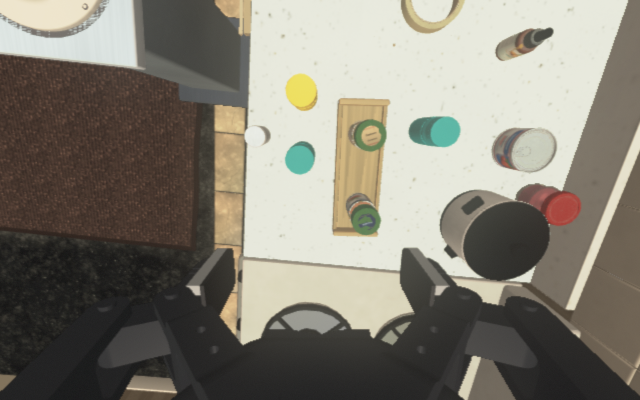

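```bash
python3 - <<'E'
from h import *
P=np.load("pics/wr.npz")["P"]; S=P[95:240,328:394]; m=(S[...,2]>.010)&(S[...,2]<.05)
X=S[m]; a=.1; ex=np.array([np.cos(a),np.sin(a)]);ey=np.array([-ex[1],ex[0]])
u=X[:,:2]@ex; v=X[:,:2]@ey
pu=np.percentile(u,[.5,99.5]);pv=np.percentile(v,[.5,99.5])
print("rack ctr",pu.mean()*ex+pv.mean()*ey,np.diff(pu),np.diff(pv),cv2.minAreaRect(X[:,:2].astype(np.float32)))
go([.4243,.0048,.18],.1); go([.4243,.0048,.054],.1,lin=True,v=.12)
env.command_gripper(0.0); print(env.current_width(),env.current_gripper_force(),env.current_ee_pos())
p=env.current_ee_pos(); env.move_l([p[0],p[1],.25],velocity=.15)
print(env.current_width(),env.current_gripper_force(),env.current_force(),env.current_clock())
E
```

```text
rack ctr [ 0.55582912 -0.29617338] [0.0875939] [0.24207572] ((0.5564034581184387, -0.29647374153137207), (0.08583460748195648, 0.2454095184803009), 4.145381927490234)
0.5058039694259602 61.017000675201416 [0.42457673 0.00480207 0.05468716]
0.5056009272246954 60.98056197166443 [-0.82742592 -0.2429749  -0.94895708] 8.1417
```

```bash
python3 - <<'E'
from h import *
x,y,a=.5568,-.296,.08
go([x,y,.25],a); go([x,y,.085],a,lin=True,v=.12)
print(env.current_ee_pos(),env.current_force())
r=go([x,y,.069],a,lin=True,v=.02,f_stop=5)
print(r,env.current_ee_pos(),env.current_force(),env.current_clock())
env.command_gripper(0.72); env.sleep(.2)
go([x,y,.21],a,lin=True,v=.15)
go([.48,-.295,.36],.1); im,d,P=shot("wrist","w_rack2.png")
for c in([.551,-.231],[x,y],[.564,-.36]): print(top(P,np.array(c),rad=.035))
print(env.current_clock())
E
```

```text
[ 0.55716879 -0.29619063  0.08588207] [ 0.00413307 -0.39180493 -1.25217289]
True [ 0.5567204  -0.29601589  0.07279618] [-0.62773286  0.53854535  4.88279384] 11.5167
(array([ 0.5514, -0.2308,  0.0227,  0.1245]), array([ 0.5507, -0.2309,  0.1234]), 802)
(array([ 0.5566, -0.2961,  0.0227,  0.1245]), array([ 0.556 , -0.2954,  0.1234]), 727)
(array([ 0.564 , -0.36  ,  0.023 ,  0.1244]), array([ 0.5634, -0.3588,  0.1233]), 661)
13.8583
```

View pics/w_rack2.png

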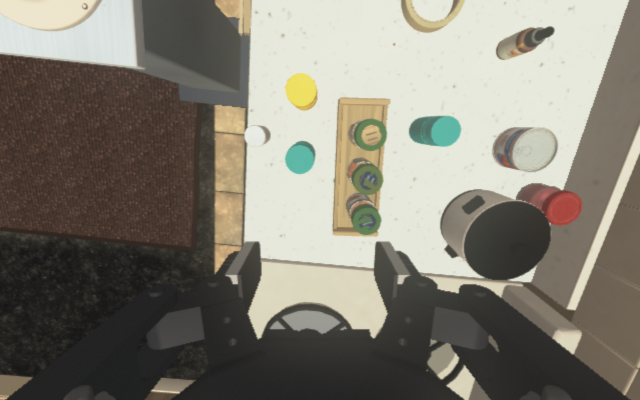

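The jar stands upright, centred between the two rack jars (their lids at (370,134) and (366,219), the placed one at (367,180)). Next is the cap.

```bash
python3 - <<'E'
from h import *
go([.49,.272,.33],1.32); im,d,P=shot("wrist","w_mill.png")
print(env.current_q(),env.current_clock(),env.current_width())
print("knob",top(P,np.array([.493,.272]),rad=.035,zlo=.15))
print("skirt",top(P,np.array([.493,.272]),rad=.05,zlo=.12,zhi=.138))
X=P.reshape(-1,3);X=X[np.isfinite(X).all(1)]
m=X[(X[:,2]>.126)&(X[:,2]<.138)&(np.hypot(X[:,0]-.605,X[:,1]-.245)<.085)&(np.hypot(X[:,0]-.495,X[:,1]-.272)>.05)]
print("housing",cv2.minAreaRect(m[:,:2].astype(np.float32)))
E
```

```text
[ 5.05217039e-01  2.11281482e-01  5.73730827e-01  1.93310469e+00
 -1.14869970e-04  7.57594704e-01] 15.95 0.7264168126656698
knob (array([0.4978, 0.2744, 0.0137, 0.1657]), array([0.4969, 0.2747, 0.1644]), 355)
skirt (array([0.4976, 0.2745, 0.0289, 0.1359]), array([0.4948, 0.275 , 0.1348]), 1001)
housing ((0.6052258014678955, 0.2455083429813385), (0.09930673986673355, 0.09493139386177063), 75.16304779052734)
```

View pics/w_mill.png

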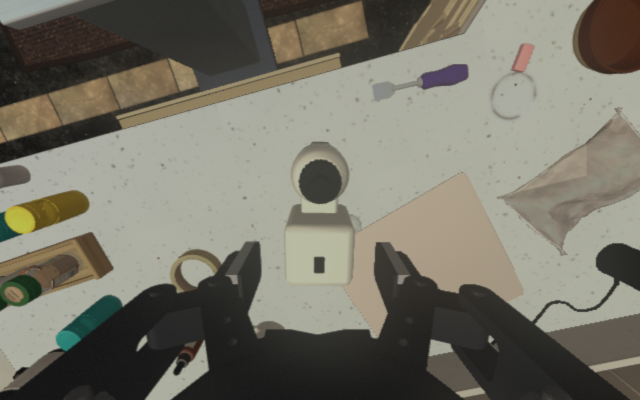

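The knob is at (320,181) in the wrist view, with the housing below it at (320,245). Descending to grip and try one direction.

```bash
cat >> h.py <<'E'
def spin(dq,step=.1):
    "turn the last joint in small steps, print moment about z"
    q=np.array(env.current_q()); n=int(np.ceil(abs(dq)/step)); L=[]
    for i in range(1,n+1):
        t=q.copy(); t[5]+=dq*i/n; env.movej(list(t)); L.append(round(float(env.current_ft_torque()[2]),3))
    print("spin",dq,"Mz",L,"q6",round(float(env.current_q()[5]),3),"t",env.current_clock())
E
python3 - <<'E'
from h import *
go([.4977,.2744,.20],1.313)
r=go([.4977,.2744,.141],1.313,lin=True,v=.08,f_stop=8)
print(r,env.current_ee_pos(),env.current_force())
env.command_gripper(0.0)
print(env.current_width(),env.current_gripper_force(),env.current_force(),env.current_ft_torque(),env.current_clock())
spin(.4)
E
```

```text
False [0.49793546 0.27454956 0.14164225] [-0.43387094 -0.16458885  0.09330241]
-0.003515069268536006 0.0 [-0.93403248 -0.49431641  0.11457831] [-0.0331709  -0.04983383  0.02045854] 18.0333
spin 0.4 Mz [0.039, 0.029, 0.025, -0.039] q6 1.156 t 19.0333
```

```bash
python3 - <<'E'
from h import *
print(env.current_ee_pos(),env.current_width(),env.current_eef_rot().round(3),env.current_force())
im,d,P=shot("scene"); a=cv2.resize(im[120:260,200:360],None,fx=3,fy=3)
im2,d2,P2=shot("wrist"); b=im2[:,120:520]
H=420; b=cv2.resize(b,(320,420)) ; cv2.imwrite("pics/c1.png",np.hstack([a,b])[:,:,::-1])
E
```

```text
[0.49769218 0.27437675 0.14098692] -0.0009168320013936704 [[-0.795  0.607 -0.   ]
 [ 0.607  0.795 -0.   ]
 [-0.    -0.    -1.   ]] [-0.10012621 -0.20740978 -0.4845464 ]
```

View pics/c1.png

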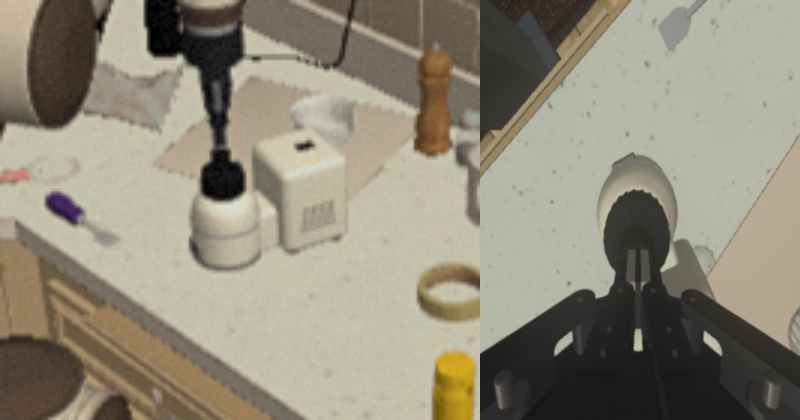

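The scene crop (fingers at (220,110), black cap at (222,180)) shows the gripper shut and not holding the knob. I back off and look at what happened.

```bash
python3 - <<'E'
from h import *
r=go([.4977,.2744,.20],np.arctan2(*env.current_eef_rot()[1::-1,1]),lin=True,v=.1,f_stop=5)
print(r,env.current_ee_pos(),env.current_force(),env.current_clock())
env.command_gripper(.72); im,d,P=shot("wrist"); im2,d2,P2=shot("scene")
X=P.reshape(-1,3);c=np.array([.4977,.2744])
for z0 in np.arange(.095,.205,.01):
    m=X[(X[:,2]>z0)&(X[:,2]<z0+.01)&(np.hypot(*(X[:,:2]-c).T)<.06)]
    if len(m)>5: print(round(z0,3),len(m),m.min(0).round(3),m.max(0).round(3))
a=cv2.resize(im2[120:260,200:360],None,fx=3,fy=3);b=cv2.resize(im[50:350,180:420],(336,420))
cv2.imwrite("pics/c2.png",np.hstack([a,b])[:,:,::-1][:,:800])
E
```

```text
False [0.49759289 0.27432659 0.19942462] [-0.26519679 -0.34881409  0.22076924] 19.875
0.095 588 [0.462 0.243 0.095] [0.528 0.309 0.105]
0.105 75 [0.468 0.262 0.105] [0.512 0.304 0.115]
0.115 95 [0.468 0.255 0.115] [0.512 0.304 0.125]
0.125 1293 [0.468 0.245 0.125] [0.526 0.304 0.135]
0.135 963 [0.47  0.246 0.135] [0.526 0.303 0.145]
0.145 83 [0.484 0.265 0.145] [0.501 0.288 0.155]
0.155 577 [0.484 0.261 0.155] [0.511 0.288 0.165]
0.165 323 [0.486 0.263 0.165] [0.509 0.287 0.167]
```

View pics/c2.png

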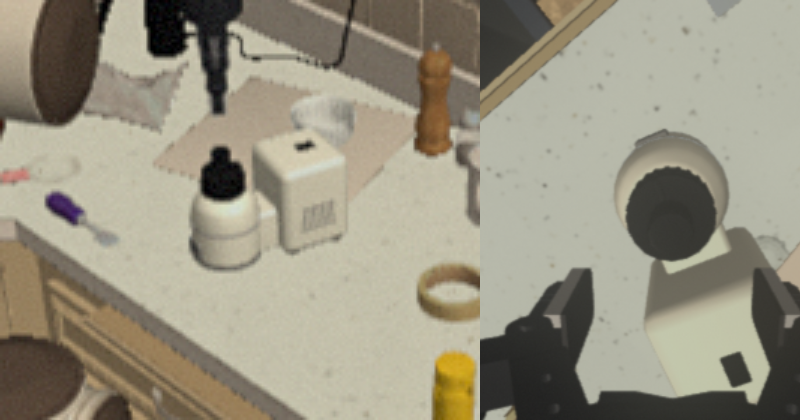

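```bash
python3 - <<'E'
from h import *
f,cx,cy,R,t=cam("wrist"); p=np.array(env.current_ee_pos()); E=np.array(env.current_eef_rot())
def pr(X): c=R@X+t; return (f*c[0]/c[2]+cx,f*c[1]/c[2]+cy,c[2])
for o in([0,0,0],[0,.03,-.005],[0,-.03,-.005],[0,.03,-.03],[0,0,.05]): print(o,np.round(pr(p+E@np.array(o)),3))
print("knob",pr(np.array([.4977,.2744,.166])),"cam in tool",E.T@(-R.T@t-p), "axis",E.T@R[2])
im,d=vision.snapshot("wrist"); C=cloud(d,cam("wrist"))
T=(C-p)@E  # tool coords
m=(np.abs(T[...,2])<.1)&(T[...,2]<.01)&(np.abs(T[...,1])<.07)
for z0 in np.arange(-.07,.02,.01):
    s=T[(T[...,2]>z0)&(T[...,2]<z0+.01)&(np.abs(T[...,1])<.07)&(np.abs(T[...,0])<.06)]
    if len(s)>5: print(round(z0,3),len(s),np.percentile(s,[2,50,98],axis=0).round(3).tolist())
E
```

```text
[0, 0, 0] [3.16009e+02 2.33843e+02 1.84000e-01]
[0, 0.03, -0.005] [3.62550e+02 2.36792e+02 1.79000e-01]
[0, -0.03, -0.005] [2.69401e+02 2.36731e+02 1.79000e-01]
[0, 0.03, -0.03] [3.69593e+02 2.54108e+02 1.55000e-01]
[0, 0, 0.05] [3.16244e+02 2.11310e+02 2.32000e-01]
knob (np.float64(316.2040397363894), np.float64(217.41931454343745), np.float64(0.21670471342743963)) cam in tool [ 0.0691892   0.00069829 -0.17165475] axis [-2.71358950e-01  4.01186042e-04  9.62478135e-01]
-0.07 1028 [[-0.009, -0.042, -0.07], [0.008, -0.029, -0.065], [0.012, 0.044, -0.06]]
-0.06 943 [[-0.009, -0.042, -0.06], [0.007, 0.031, -0.055], [0.012, 0.044, -0.05]]
-0.05 727 [[-0.01, -0.042, -0.05], [0.007, -0.03, -0.046], [0.012, 0.044, -0.04]]
-0.04 191 [[-0.01, -0.033, -0.04], [0.002, 0.032, -0.038], [0.011, 0.037, -0.034]]
```

The depth image shows the real fingertips about 25–30 mm behind the TCP, so the fingers shut just above the knob. I go lower, using contact stop.

```bash
python3 - <<'E'
from h import *
q=list(env.current_q()); q[5]=.756; env.movej(q); env.command_gripper(.5)
x,y,a=.4976,.2745,1.313
go([x,y,.141],a,lin=True,v=.1)
r=go([x,y,.108],a,lin=True,v=.03,f_stop=4)
p=env.current_ee_pos(); print(r,p,env.current_force())
if r: env.move_l([x,y,p[2]+.004],velocity=.05)
env.command_gripper(0.0)
print(env.current_width(),env.current_gripper_force(),env.current_ee_pos(),env.current_force(),env.current_ft_torque(),env.current_clock())
E
```

```text
False [0.49768994 0.27456514 0.10826049] [-0.10532994  0.89344014  0.37660673]
0.28150250240838287 58.853636384010315 [0.4976933  0.27451969 0.1084389 ] [-1.18965297 -0.32175788  4.26201147] [-0.191141    0.20151969 -0.10655933] 23.7167
```

```bash
python3 - <<'E'
from h import *
spin(.4,.1); print(env.current_force(),env.current_width())
E
```

```text
spin 0.4 Mz [-0.015, -0.04, -0.018, 0.026] q6 1.156 t 24.7167
[0.53011878 0.02601104 1.42040128] 0.2858127330499963
```

```bash
python3 - <<'E'
from h import *
spin(-.7,.1); print(env.current_force(),env.current_width())
E
```

```text
spin -0.7 Mz [-0.011, 0.005, 0.038, -0.016, -0.105, -0.451, -0.226] q6 0.461 t 26.4667
[-9.07464623 -6.55562269  7.59607079] 0.28618134296414305
```

Negative q6 stops and positive gives. Turn that way, then lift.

```bash
python3 - <<'E'
from h import *
spin(1.55,.31); print(env.current_force(),env.current_width())
p=env.current_ee_pos()
r=env.move_l([p[0],p[1],p[2]+.012],velocity=.04,f_stop=15)
print(r,env.current_ee_pos(),env.current_force(),env.current_width(),env.current_clock())
if not r:
    r=env.move_l([p[0],p[1],p[2]+.12],velocity=.1,f_stop=15)
    print(r,env.current_ee_pos(),env.current_force(),env.current_width(),env.current_clock())
env.sleep(.3)
im,d,P=shot("wrist"); im2,d2,P2=shot("scene")
a=cv2.resize(im2[100:260,200:360],(400,400));b=im[:,120:520]
cv2.imwrite("pics/c3.png",np.hstack([a,b])[:,:,::-1])
E
```

```text
spin 1.55 Mz [-0.087, -0.008, -0.073, 0.028, 0.014] q6 2.003 t 28.4667
[ 4.73296946  3.25635076 -0.61941696] 0.28491148643263275
False [0.49662709 0.27343134 0.12084272] [1.40483786 0.62058513 0.33752569] 0.2824521444012223 28.925
False [0.49652507 0.27346403 0.22812047] [-0.40122547 -0.37150199 -0.264053  ] 0.2819793966250691 30.1583
```

View pics/c3.png

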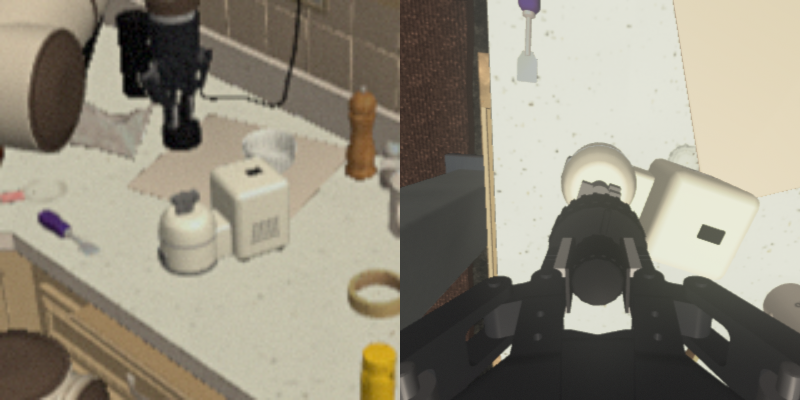

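The cap is off and held level at (182,132) in the scene half. The bare neck shows on the mill at (185,200), and the cap is 12 cm above where it sat.

```bash
python3 - <<'E'
from h import *
im,d,P=shot("top")
for c in([.551,-.231],[.5566,-.296],[.564,-.36]): print(top(P,np.array(c),rad=.035)[0])
print(env.current_width(),env.current_gripper_force()); print(ticket.finish_job())
E
```

```text
[ 0.5493 -0.231   0.0231  0.127 ]
[ 0.5548 -0.2957  0.0231  0.1266]
[ 0.5614 -0.3593  0.0236  0.1264]
0.2870077203508601 59.57376301288605
the job is handed in; nothing more can be done
None
```

The job is handed in at about 30 s on the robot clock: the loose jar stands free in the middle of the rack, and the cap, after a first grasp that closed above the knob, came off and is held level about 12 cm above where it sat.

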